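Lever stop check on a bench-mounted handlebar

TASK

A lock has just been fitted to the red hand lever on the handlebar stand, and we need to see that the lever still stops short of the rubber grip. With the outside of your fingers push the outer face of the lever in until it meets its stop, let it spring all the way back out, then push it in to the stop a second time and finish while holding it there, so that the gap can be seen. Do not force it past the stop, do not pinch it or reach in behind it, keep off the bar and grip, and leave the other things on the bench where they are.

Things in the scene. Friction and masses are not known exactly. Their poses are not given: they have to be found in the camera images.
- bar_stand: Fixed blue bench stand holding a handlebar stub. Origin on the bench below the bar's axis; z up, x along the bar from clamp to free end of the grip, y from lever to bar: the way the lever is pushed in. Foot 12 mm thick, x -98 to 78, y +-40 mm. Post and clamp x -98 to -62, y +-25 mm, top 145 mm. Black lever perch x -68 to -39, y -46 to 13 mm; brass lock barrel on it, top 154 mm, the highest point.
- grip_mid (a point): Middle of the fixed ribbed black rubber grip, on the bar's axis, 125 mm above the bench, at bar_stand x 32 mm; axes as bar_stand. Grip 34 mm across at bar_stand x -22 to 86 mm, with a 42 mm collar at x -28 to -22 mm and a 37 mm end collar at x 86 to 91 mm; bare bar 22 mm across at x -105 to -28 mm. Not to be touched.
- brake_lever (a joint): Red hand lever, turning level about an upright pin at bar_stand (-56, -34, 125) mm. 0 rad = fully out, where a spring holds it; grows as it is pushed towards the bar (anticlockwise from above); 0.22 rad = its hard internal stop. Pushed at lever_press it moves about 22 mm and takes about 2.5 N to start, 5 N just before the stop. At the stop 15 to 25 mm stay free between blade and grip.
- lever_press (a point): Point on the flat outer face of the lever's red blade where it is best pushed, at mid height, 101 mm along the blade from the pin; at joint 0 it lies at bar_stand (45, -74, 125) mm. Turns with the lever: x along the blade to its 17 mm ball end (46 mm on), y square to the blade towards the bar, z up. Blade 16 mm high, 10 mm thick with its rib, from 70 mm before to 44 mm beyond this point.
- lever_back (a point): Point on the dark rib (98x14 mm, 4 mm thick) that covers the inner face of the lever's blade, the face towards the grip, straight behind lever_press and 10 mm from it; axes as lever_press, moves with the lever. The rib is not to be touched.
- padlock_2: Loose brass padlock lying flat, 68x42x17 mm, origin under its middle; to be left alone.
- lock_cylinder_4: Loose brass lock cylinder, 35 mm across, 30 mm tall, origin under its middle; to be left alone.
- hex_key: Loose steel hex key lying flat, 28x75x5 mm, origin under its middle; to be left alone.
- screwdriver_3: Loose screwdriver with a green handle lying flat, 16x130x16 mm, long along its own y, origin under its middle; to be left alone.

How it is judged:
On the way, in this order (a step that is already met when the one before it is completed fails the run):
1. the lever is pushed in to its stop by the fingers (value of joint brake_lever above 0.2 rad and contact force between the fingers and brake_lever above 1.5 N), for 0.2 s.
2. the lever has come all the way back out (value of joint brake_lever below 0.02 rad), for 0.1 s.
At the end, for the whole second after the job is handed in: The lever, after one full press and release, is at its stop again (joint above 0.20 of 0.22 rad), at rest and held there by the fingers (more than 1.5 N); bar and grip are not touched; padlock, lock cylinder, hex key and screwdriver are within 15 mm of where they were (all of step 1 and velocity of joint brake_lever below 0.05 rad/s and not (contact force between any of the fingers, the arm and bar_stand_c0 above 0.5 N or contact force between any of the fingers, the arm and bar_stand_c1 above 0.5 N or contact force between any of the fingers, the arm and bar_stand_c2 above 0.5 N or contact force between any of the fingers, the arm and bar_stand_c3 above 0.5 N) and distance of each of padlock_2, lock_cylinder_4, hex_key, screwdriver_3 from where it was at the start of the episode below 0.015 m); the arm keeps its last pose, push and grip.
It fails at once if the lever is forced against its stop (more than 50 N) (contact force between the fingers and brake_lever above 50 N).
It fails at once if the lever is pinched or reached behind (its inner rib is touched) (contact force between the fingers and brake_lever_c0 above 0.5 N).
It fails at once if the bar or grip is touched (contact force between any of the fingers, the arm and bar_stand_c0 above 2 N or contact force between any of the fingers, the arm and bar_stand_c1 above 2 N or contact force between any of the fingers, the arm and bar_stand_c2 above 2 N or contact force between any of the fingers, the arm and bar_stand_c3 above 2 N).
It fails at once if one of the loose things is moved or lifted (distance of any of padlock_2, lock_cylinder_4, hex_key, screwdriver_3 from where it was at the start of the episode above 0.015 m).
It also fails if it takes over 45 s, if anything falls off the work surface, if the arm or the gripper's body presses on something with over 40 N, if the wrist force passes 120 N, or if a joint passes its speed limit or range.

ROBOT

A 7-joint arm with a two-finger parallel gripper is mounted at the origin on a cart in front of the work surface, level with it; the furniture and walls round the work are solid. World frame = base frame: x ahead of the robot, y to its left, z up, the work surface at z = 0. Lengths are in m, angles in rad, forces in N, time in s.
With the tool pointing down it reaches from about 0.425 to 0.95 m from the base axis. Payload 4.7 kg.
Tool frame: the origin (TCP) lies at the very end of the fingers, on their centre line; the grasp point (between the pads) lies 19 mm behind it; z points along the fingers, y is the line along which they close (so a half turn about z gives the same grasp; the last joint's range is limited). The gripper opens to 87 mm and grips with 3 to 60 N. Pads are 19 mm wide; open, the fingers measure 117 mm over their backs; the gripper's body (75 mm by 190 mm) begins 51 mm behind the grasp point.
Start: joints at [-1.182, 0.469, -0.049, 1.532, 0.024, 1.141, -0.082], TCP at [0.274, 0.617, 0.223] pointing down, gripper open.
Joint ranges: [-2.59, 2.59], [-0.33, 1.99], [-1.39, 1.29], [0.1, 2.45], [-1.04, 4.18], [0.21, 1.99], [-2.66, 2.66]. Speed limits (rad/s): [2.57, 2.57, 3.14, 3.14, 3.14, 3.14, 3.14].

INTERFACE

Orientations are given as a unit quaternion [x, y, z, w].
In Python, from plant import manip, vision gives the robot as it stands.
- The arm moves only by the tool step_arm, never from a script. Its arguments are lists of equal length, an entry for each row: "xyz": the shift along the tool's x, y, z in mm, a list of three; "twist": the turn about the tool's z in rad. In form: {"xyz": [[dx, dy, dz], ...], "twist": [twist, ...]}. A call has 1 to 10 rows; each row shifts and turns the commanded pose from where the row before left it, along the tool's axes as they then stand; what a row does not reach is not made up. A row lasts 1/8 s, in which the tool goes at most 62.5 mm and 10.7 degrees, less where a joint would pass 70% of its speed; a pose out of reach is approached as far as the arm can. A call is refused whole if a number of a shift passes 62.5 or a number of a turn 0.188, either way. A call with a gripper value outside its range is refused whole. "jaw" is the finger opening in mm, from 0 to 87, set as the call begins (left out, the last holds). The fingers move at their own pace and stop on an object; "force" is the grip in N (left out, the last holds). Time passes only in rows, so rows that do not move let the fingers close. It gives the time, the measured TCP pose, the force, the opening and the grip force at its end, in the units of the state.
- manip.observe(): the state, without advancing time (a new reading comes with each control period).
- vision.grab_frame(name): name is "scene" or "top" or "wrist"; returns the picture (400x640x3 uint8, red, green, blue); there is no depth.
- vision.calibration(name): a dict with "mtx" (3x3 intrinsics, pixels), "distortion" ([k1, k2, p1, p2, k3] as OpenCV has them; the pictures are not rectified), "T" (4x4, takes a point from camera to world coordinates). Camera axes: x right, y down, z forward; pixel columns grow to the right and rows downward; lengths in m; the calibration is good to about 2 mm. A picture is of the moment at which its call begins: read the wrist's pose just before it. calibration takes no time and is no camera call; for the wrist camera it gives the pose at the moment of the call.
- manip.finish_job(): hands the job in; it is judged then, once.
The state is a dict: "time": time; "joint_positions": joint angles; "dq": joint speeds; "tau": joint torques, N m; "tcp_pos": TCP position; "orientation": TCP orientation; "wrist_force": force on the tool from outside, world axes, zero at the start; "torque": the same for the moment, N m; "gripper_width": finger opening in m; "grip_force": force on a finger pad.
Only numpy, scipy, OpenCV 4.12 (cv2) and the standard library are available. Lean on these libraries where they do the work, as an engineer would, in place of code of your own. Each camera call takes 0.05 s, during which the arm holds its last target. There are 200 camera calls.

## Working session

There is one attempt and no reset: what is moved stays moved. The work goes in short steps, Python scripts to look and compute and a tool call to move; the robot and the scene stay as the last step left them, time stands still between calls to the robot, and variables do not carry over. Pictures are saved under pics/ and viewed, at most 10 in all, crops included, and the job is handed in when it is done.

Besides the shell and the picture viewer there is one more tool, called after ">>>" as name(argument=value, ...), one argument or row to a line, values as JSON. step_arm: Moves the arm, as the interface text tells. Its arguments: {"type":"object","properties":{"xyz":{"type":"array"},"twist":{"type":"array"},"jaw":{"type":"number"},"force":{"type":"number"}},"required":["xyz","twist"]}

```bash
mkdir -p pics; python3 - <<'E'
from plant import manip, vision
import cv2, numpy as np
s=manip.observe(); print({k:np.round(v,3).tolist() for k,v in s.items()})
for n in("scene","top"):
    f=vision.grab_frame(n); cv2.imwrite(f"pics/{n}0.png",f[:,:,::-1]); c=vision.calibration(n); print(n,np.round(c["mtx"],1).tolist(),c["distortion"],np.round(c["T"],3).tolist())
E
```

```text
{'time': 0.0, 'joint_positions': [-1.182, 0.469, -0.049, 1.534, 0.024, 1.141, -0.082], 'dq': [-0.001, -0.001, -0.0, -0.0, -0.0, 0.001, -0.0], 'tau': [-0.0, -50.796, -0.081, -23.616, -0.061, 0.038, 0.0], 'tcp_pos': [0.274, 0.616, 0.221], 'orientation': [0.207, 0.978, -0.001, -0.0], 'wrist_force': [0.285, 0.419, 0.168], 'torque': [0.009, 0.034, -0.007], 'grip_force': 0.0, 'gripper_width': 0.087}
scene [[497.1, 0.0, 314.6], [0.0, 497.1, 198.6], [0.0, 0.0, 1.0]] [0.04343337 0.         0.         0.         0.        ] [[0.899, -0.286, 0.331, 0.223], [-0.437, -0.594, 0.675, -0.721], [0.004, -0.752, -0.659, 0.641], [0.0, 0.0, 0.0, 1.0]]
top [[441.9, 0.0, 320.5], [0.0, 441.9, 197.8], [0.0, 0.0, 1.0]] [2.9719766e-05 0.0000000e+00 0.0000000e+00 0.0000000e+00 0.0000000e+00] [[0.001, -0.983, 0.184, 0.317], [-1.0, 0.003, 0.019, -0.149], [-0.019, -0.184, -0.983, 1.019], [0.0, 0.0, 0.0, 1.0]]
```

View pics/scene0.png

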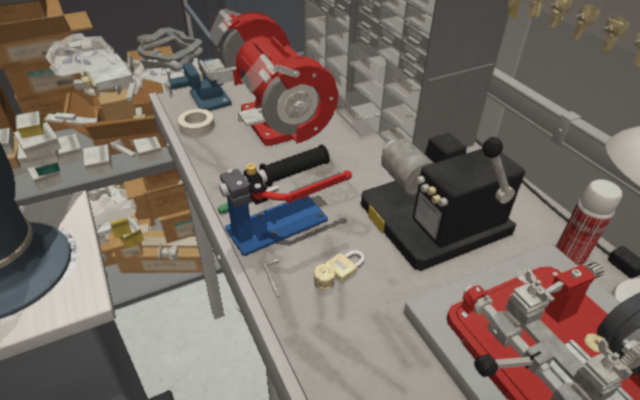

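View pics/top0.png

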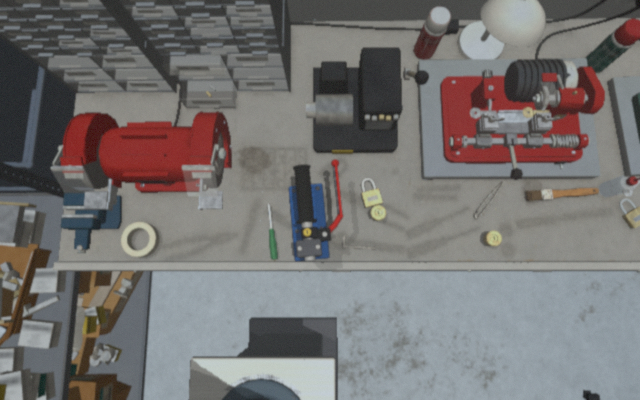

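The top view shows the stand at about (308,215) with the grip running up to (303,168). The red lever runs from (335,228) to its ball at (335,162), and is pushed left (+y world). The padlock and cylinder are at (371,195) and (377,213), the hex key is near (345,243), and the screwdriver is at (271,235). Next I'll measure the lever.

```bash
cat > h.py <<'E'
import cv2, numpy as np
from plant import manip, vision
def ray(n,px):
    c=vision.calibration(n); p=cv2.undistortPoints(np.array(px,float).reshape(-1,1,2),c["mtx"],c["distortion"])[:,0]
    T=c["T"]; d=np.c_[p,np.ones(len(p))]@T[:3,:3].T; return T[:3,3],d
def plane(n,px,z):
    o,d=ray(n,px); return o+d*((z-o[2])/d[:,2])[:,None]
def proj(n,P):
    c=vision.calibration(n); W=np.linalg.inv(c["T"]); r=cv2.Rodrigues(W[:3,:3])[0]
    return cv2.projectPoints(np.array(P,float).reshape(-1,1,3),r,W[:3,3],c["mtx"],c["distortion"])[0][:,0]
def red(f):
    h=cv2.cvtColor(f,cv2.COLOR_RGB2HSV); return (((h[...,0]<8)|(h[...,0]>172))&(h[...,1]>140)&(h[...,2]>70)).astype(np.uint8)
E
python3 - <<'E'
from h import *
np.set_printoptions(precision=4,suppress=True)
for n,(u0,v0,u1,v1) in dict(top=(322,150,350,240),scene=(255,165,360,210)).items():
    f=cv2.imread(f"pics/{n}0.png")[:,:,::-1].copy(); m=red(f); k=np.zeros_like(m); k[v0:v1,u0:u1]=m[v0:v1,u0:u1]
    ys,xs=np.nonzero(k); print(n,len(xs),xs.min(),xs.max(),ys.min(),ys.max())
    if n=="top":
        for v in range(ys.min(),ys.max()+1,4):
            r=xs[ys==v]
            if len(r): print(v,r.min(),r.max(),plane(n,[[r.min()-.5,v],[r.max()+.5,v]],.130)[:,:2].ravel())
        h=cv2.cvtColor(f,cv2.COLOR_RGB2HSV)
        g=(h[...,2]<60).astype(np.uint8)
        for v in range(160,232,6):
            r=np.nonzero(g[v,285:322])[0]+285
            if len(r): print('g',v,r.min(),r.max(),plane(n,[[r.min()-.5,v],[r.max()+.5,v]],.125)[:,:2].ravel())
        b=((h[...,0]>95)&(h[...,0]<125)&(h[...,1]>120)).astype(np.uint8); b[:,:280]=0;b[:,340:]=0;b[:170]=0;b[265:]=0
        c=max(cv2.findContours(b,0,1)[0],key=cv2.contourArea); r=cv2.boxPoints(cv2.minAreaRect(c)); print(r, plane(n,r,.012)[:,:2])
    else: 
        for u in range(xs.min(),xs.max()+1,8):
            r=ys[xs==u]
            if len(r): print(u,r.min(),r.max())
a=cv2.imread("pics/top0.png")[140:270,250:400]; b=cv2.imread("pics/scene0.png")[130:300,200:380]
a=cv2.resize(a,(600,520)); b=cv2.resize(b,None,fx=4,fy=3.0); cv2.imwrite("pics/ca.png",a); cv2.imwrite("pics/cb.png",b)
E
```

```text
top 208 329 341 160 230
160 334 336 [ 0.563  -0.1586  0.563  -0.1649]
164 332 337 [ 0.5544 -0.1544  0.5544 -0.1669]
168 335 336 [ 0.5459 -0.1606  0.5458 -0.1648]
172 336 337 [ 0.5373 -0.1626  0.5373 -0.1668]
176 336 337 [ 0.5288 -0.1626  0.5288 -0.1667]
180 336 337 [ 0.5204 -0.1625  0.5204 -0.1667]
184 337 338 [ 0.5119 -0.1646  0.5119 -0.1687]
188 337 338 [ 0.5035 -0.1645  0.5035 -0.1686]
192 338 339 [ 0.4952 -0.1665  0.4951 -0.1706]
196 338 339 [ 0.4868 -0.1665  0.4868 -0.1705]
200 339 340 [ 0.4785 -0.1684  0.4785 -0.1725]
204 339 340 [ 0.4702 -0.1684  0.4702 -0.1725]
208 339 340 [ 0.4619 -0.1683  0.4619 -0.1724]
212 340 341 [ 0.4537 -0.1703  0.4537 -0.1744]
216 337 341 [ 0.4455 -0.1642  0.4455 -0.1743]
220 335 339 [ 0.4373 -0.1601  0.4373 -0.1702]
224 331 336 [ 0.4292 -0.1519  0.4292 -0.1641]
228 330 333 [ 0.421  -0.1499  0.421  -0.158 ]
g 166 296 308 [ 0.5518 -0.0793  0.5517 -0.1065]
g 172 295 308 [ 0.5389 -0.0774  0.5388 -0.1065]
g 178 295 309 [ 0.5261 -0.0775  0.526  -0.1087]
g 184 296 309 [ 0.5133 -0.0797  0.5132 -0.1088]
g 190 296 310 [ 0.5006 -0.0799  0.5005 -0.1109]
g 196 297 310 [ 0.488  -0.0821  0.4879 -0.111 ]
g 202 297 311 [ 0.4754 -0.0822  0.4754 -0.1131]
g 208 298 311 [ 0.4629 -0.0844  0.4629 -0.1131]
g 214 299 312 [ 0.4505 -0.0866  0.4504 -0.1152]
g 220 298 315 [ 0.4381 -0.0846  0.4381 -0.1214]
[[309.0099 185.099 ]
 [321.0891 183.8911]
 [325.3267 226.2673]
 [313.2475 227.4753]] [[ 0.5354 -0.1026]
 [ 0.5382 -0.1308]
 [ 0.4389 -0.1405]
 [ 0.4361 -0.1129]]
scene 724 255 350 171 202
255 194 198
263 191 197
271 192 198
279 194 199
287 194 201
295 191 199
303 188 196
311 185 192
319 182 189
327 179 186
335 176 183
343 173 180
```

View pics/ca.png

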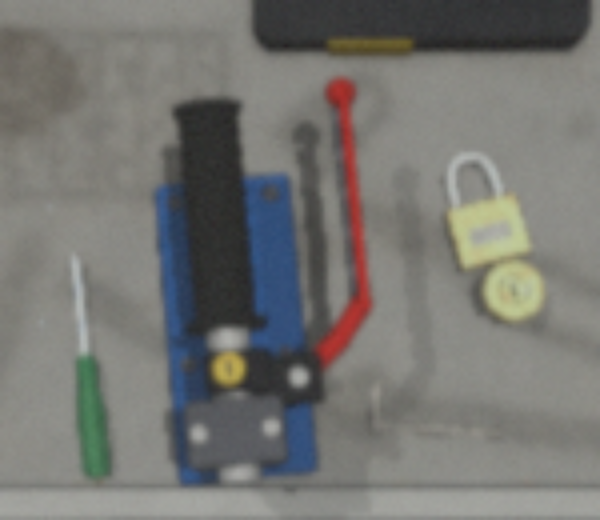

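The measurements agree: the bar axis is yawed about 4.5°, and lever_press is near world (0.511,-0.1685,0.125). That sits 74 mm from the bar axis, as given. I'll close the fingers, rise and twist so that the tool's y lies along the push direction, with the finger back as the pushing face.

>>> step_arm(
  xyz=[
    [0, 0, -50],
    [0, 0, -50],
    [0, 0, -50],
    [0, 0, 0],
    [0, 0, 0],
    [0, 0, 0],
    [0, 0, 0],
    [0, 0, 0],
    [0, 0, 0],
    [0, 0, 0],
  ],
  twist=[0, 0, 0, 0.18, 0.18, 0.18, 0.18, 0.18, 0.18, 0.18],
  jaw=0,
  force=10,
)

```text
time: 1.35
tcp_pos: [0.2737, 0.6167, 0.3719]
orientation: [0.746, 0.666, -0.001, 0.0]
wrist_force: [0.5, -0.2, -0.7]
gripper_width: 0.0016
grip_force: 0.0
```

```bash
cat >> h.py <<'E'
from scipy.spatial.transform import Rotation as Ro
def to(P):
    s=manip.observe(); R=Ro.from_quat(s["orientation"]); ty=R.apply([0,1,0])
    print("t",round(s["time"],2),"tcp",np.round(s["tcp_pos"],4),"tool y deg",round(np.degrees(np.arctan2(ty[1],ty[0])),1),"tilt",np.round(R.apply([0,0,1]),3),"q7",round(s["joint_positions"][6],2),"F",np.round(s["wrist_force"],1),"w",s["gripper_width"])
    for p in P: print(p,"tool shift mm",np.round(R.inv().apply(np.array(p)-s["tcp_pos"])*1000,1))
E
python3 -c "
from h import *
to([(.44,.25,.37),(.47,-.22,.37)])"
```

```text
t 1.35 tcp [0.2737 0.6167 0.3719] tool y deg -6.5 tilt [-0.001 -0.001 -1.   ] q7 -1.27 F [ 0.5 -0.2 -0.7] w 0.0015606565122115936
(0.44, 0.25, 0.37) tool shift mm [-345.7  206.6    2.2]
(0.47, -0.22, 0.37) tool shift mm [-809.3  289.3    2.7]
```

>>> step_arm(
  xyz=[
    [-43, 26, 0],
    [-43, 26, 0],
    [-43, 26, 0],
    [-43, 26, 0],
    [-43, 26, 0],
    [-43, 26, 0],
    [-43, 26, 0],
    [-43, 26, 0],
    [0, 0, 0],
  ],
  twist=[0, 0, 0, 0, 0, 0, 0, 0, 0],
)

```text
time: 2.48
tcp_pos: [0.4458, 0.248, 0.3727]
orientation: [0.747, 0.665, -0.0, 0.0]
wrist_force: [-0.2, 0.1, -1.0]
gripper_width: 0.0006
grip_force: 0.0
```

>>> step_arm(
  xyz=[
    [-46, 8, 0],
    [-46, 8, 0],
    [-46, 8, 0],
    [-46, 8, 0],
    [-46, 8, 0],
    [-46, 8, 0],
    [-46, 8, 0],
    [-46, 8, 0],
    [-46, 8, 0],
    [-46, 8, 0],
  ],
  twist=[0, 0, 0, 0, 0, 0, 0, 0, 0, 0],
)

```text
time: 3.72
tcp_pos: [0.4749, -0.2132, 0.3723]
orientation: [0.743, 0.669, 0.0, -0.0]
wrist_force: [-0.1, -0.2, -0.2]
gripper_width: 0.0002
grip_force: 0.0
```

>>> step_arm(
  xyz=[
    [0, 0, 0],
    [0, 0, 0],
    [0, 0, 0],
    [0, 0, 0],
    [0, 0, 0],
    [0, 0, 0],
    [0, 0, 0],
    [0, 0, 0],
    [0, 0, 0],
  ],
  twist=[0.17, 0.17, 0.17, 0.17, 0.17, 0.17, 0.17, 0.17, 0],
)

```text
time: 4.85
tcp_pos: [0.4748, -0.212, 0.3722]
orientation: [0.999, 0.054, -0.0, -0.0]
wrist_force: [0.0, -0.7, -0.3]
gripper_width: 0.0006
grip_force: 0.0
```

```bash
python3 -c "
from h import *
to([(.511,-.215,.25),(.511,-.215,.107)])
a=vision.grab_frame('wrist'); cv2.imwrite('pics/w1.png',a[:,:,::-1])"
```

```text
t 4.85 tcp [ 0.4748 -0.212   0.3722] tool y deg -83.8 tilt [-0.001  0.    -1.   ] q7 -0.96 F [ 0.  -0.7 -0.3] w 0.0006258902293562265
(0.511, -0.215, 0.25) tool shift mm [ 35.7   6.9 122.1]
(0.511, -0.215, 0.107) tool shift mm [ 35.8   6.9 265.1]
```

View pics/w1.png

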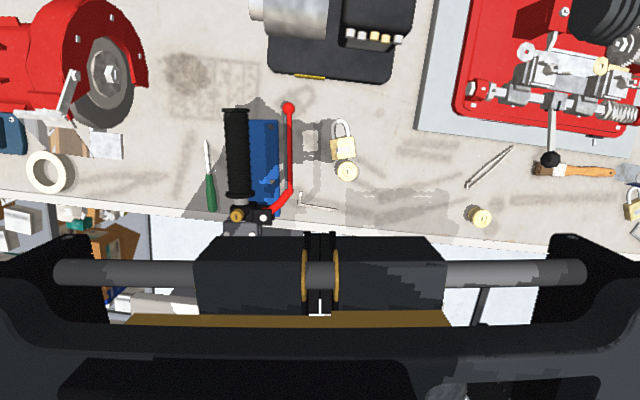

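The wrist view shows the ball at (288,106), the blade running down to its elbow at (290,188), and the grip at (237,150). I'll check the outer face from this view.

```bash
python3 -c "
from h import *
f=cv2.imread('pics/w1.png')[:,:,::-1].copy(); m=red(f)
for v in range(98,194,8):
    r=np.nonzero(m[v,270:305])[0]+270
    if len(r): print(v,r.min(),r.max(),plane('wrist',[[r.min()-.5,v],[r.max()+.5,v]],.131)[:,:2].round(4).ravel())
g=f.max(2)<60
for v in range(115,195,15):
    r=np.nonzero(g[v,215:255])[0]+215; print('g',v,plane('wrist',[[r.min()-.5,v],[r.max()+.5,v]],.125)[:,:2].round(4).ravel())
"
```

```text
106 283 293 [ 0.5605 -0.1553  0.562  -0.1695]
114 286 291 [ 0.5509 -0.16    0.5517 -0.1678]
122 287 291 [ 0.5409 -0.1621  0.5416 -0.1687]
130 287 291 [ 0.5307 -0.163   0.5314 -0.1696]
138 287 291 [ 0.5203 -0.1639  0.521  -0.1705]
146 287 291 [ 0.5099 -0.1647  0.5106 -0.1714]
154 287 291 [ 0.4993 -0.1656  0.5    -0.1723]
162 287 291 [ 0.4885 -0.1665  0.4892 -0.1732]
170 288 291 [ 0.4778 -0.1687  0.4784 -0.1741]
178 288 291 [ 0.4668 -0.1696  0.4674 -0.1751]
186 288 291 [ 0.4556 -0.1705  0.4562 -0.176 ]
g 115 [ 0.5414 -0.0786  0.5445 -0.1092]
g 130 [ 0.5219 -0.0793  0.5251 -0.1116]
g 145 [ 0.502  -0.0813  0.5052 -0.1126]
g 160 [ 0.4817 -0.0833  0.485  -0.115 ]
g 175 [ 0.4609 -0.0854  0.4643 -0.1175]
g 190 [ 0.4395 -0.0874  0.4433 -0.1227]
```

>>> step_arm(
  xyz=[
    [18, 4, 0],
    [18, 4, 0],
    [0, 0, 40],
    [0, 0, 40],
    [0, 0, 40],
    [0, 0, 0],
  ],
  twist=[0, 0, 0, 0, 0, 0],
)

```text
time: 5.65
tcp_pos: [0.5095, -0.2159, 0.25]
orientation: [0.999, 0.053, -0.003, -0.001]
wrist_force: [-0.1, -1.2, 0.8]
gripper_width: 0.0005
grip_force: 0.0
```

The two views agree: the outer face is at y≈-0.170 and press x≈0.515. I'll go down beside the lever, with about 30 mm clearance.

>>> step_arm(
  xyz=[
    [5, 0, 40],
    [0, 0, 40],
    [0, 0, 40],
    [0, 0, 23],
    [0, 0, 0],
  ],
  twist=[0, 0, 0, 0, 0],
)

```text
time: 6.28
tcp_pos: [0.5165, -0.2166, 0.1097]
orientation: [0.999, 0.053, -0.0, -0.0]
wrist_force: [0.4, -0.0, 1.1]
gripper_width: 0.0003
grip_force: 0.0
```

>>> step_arm(
  xyz=[
    [0, -8, 0],
    [0, -8, 0],
    [0, -6, 0],
    [0, 0, 0],
  ],
  twist=[0, 0, 0, 0],
)

```text
time: 6.78
tcp_pos: [0.514, -0.1941, 0.1098]
orientation: [0.999, 0.053, 0.0, -0.0]
wrist_force: [0.1, 0.3, -0.6]
gripper_width: 0.0009
grip_force: 0.0
```

```bash
python3 -c "
from h import *
to([(.515,-.170,.107)])
a=vision.grab_frame('scene')[110:260,190:390]; cv2.imwrite('pics/s2.png',cv2.resize(a,(800,600),interpolation=cv2.INTER_CUBIC)[:,:,::-1])"
```

```text
t 6.78 tcp [ 0.514  -0.1941  0.1098] tool y deg -84.0 tilt [ 0.001  0.001 -1.   ] q7 -0.69 F [ 0.1  0.3 -0.6] w 0.0008504305836023909
(0.515, -0.17, 0.107) tool shift mm [  3.5 -23.8   2.9]
```

View pics/s2.png

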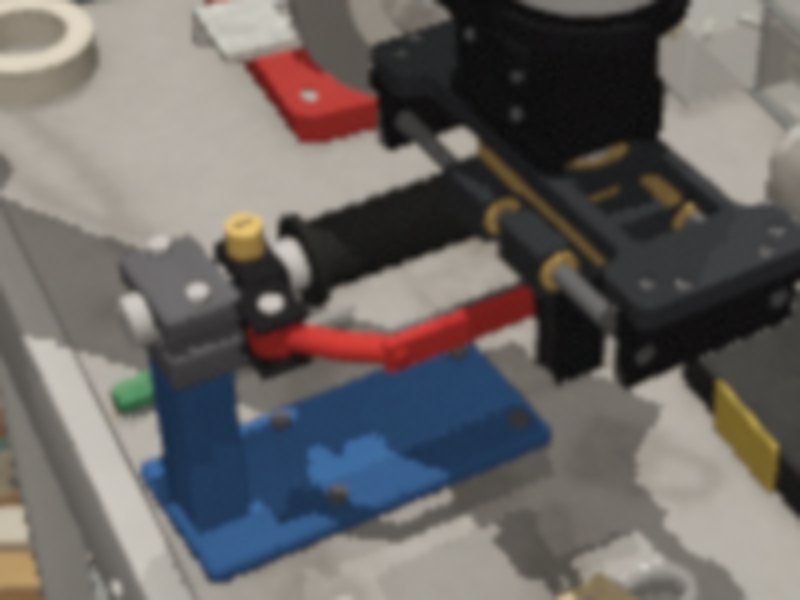

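The closed fingers are beside the blade at crop (570,330), and the gripper body is clear above the grip. I'll push in small rows and watch the force.

>>> step_arm(
  xyz=[
    [0, -4, 0],
    [0, -4, 0],
    [0, -2, 0],
    [0, 0, 0],
  ],
  twist=[0, 0, 0, 0],
)

```text
time: 7.32
tcp_pos: [0.5126, -0.1849, 0.1095]
orientation: [0.999, 0.052, -0.0, -0.0]
wrist_force: [0.4, 0.4, 0.6]
gripper_width: 0.0002
grip_force: 0.0
```

>>> step_arm(
  xyz=[
    [0, -3, 0],
    [0, -3, 0],
    [0, 0, 0],
  ],
  twist=[0, 0, 0],
)

```text
time: 7.7
tcp_pos: [0.512, -0.1796, 0.1096]
orientation: [0.999, 0.052, 0.0, 0.001]
wrist_force: [0.9, -1.4, -0.4]
gripper_width: 0.0003
grip_force: 0.7
```

>>> step_arm(
  xyz=[
    [0, -3, 0],
    [0, -3, 0],
    [0, 0, 0],
  ],
  twist=[0, 0, 0],
)

```text
time: 8.07
tcp_pos: [0.5128, -0.1739, 0.1101]
orientation: [0.999, 0.052, 0.002, 0.001]
wrist_force: [2.6, -4.9, -0.9]
gripper_width: 0.0007
grip_force: 2.2
```

>>> step_arm(
  xyz=[
    [0, -3, 0],
    [0, -3, 0],
    [0, 0, 0],
  ],
  twist=[0, 0, 0],
)

```text
time: 8.45
tcp_pos: [0.5133, -0.1686, 0.1106]
orientation: [0.999, 0.052, 0.003, 0.002]
wrist_force: [4.9, -5.7, -1.1]
gripper_width: 0.0007
grip_force: 2.9
```

>>> step_arm(
  xyz=[
    [0, -3, 0],
    [0, 0, 0],
  ],
  twist=[0, 0],
)

```text
time: 8.7
tcp_pos: [0.5135, -0.1659, 0.1108]
orientation: [0.999, 0.052, 0.003, 0.002]
wrist_force: [5.6, -4.7, -0.6]
gripper_width: 0.0003
grip_force: 3.3
```

>>> step_arm(
  xyz=[
    [0, -2, 0],
    [0, 0, 0],
  ],
  twist=[0, 0],
)

```text
time: 8.95
tcp_pos: [0.5137, -0.1641, 0.1109]
orientation: [0.999, 0.052, 0.004, 0.003]
wrist_force: [6.8, -6.5, -2.2]
gripper_width: 0.0005
grip_force: 3.5
```

Force is growing in x because friction drags along as the blade swings forward. I'll follow the arc with some +x.

>>> step_arm(
  xyz=[
    [4, -1, 0],
    [2, -1, 0],
    [0, 0, 0],
  ],
  twist=[0, 0, 0],
)

```text
time: 9.32
tcp_pos: [0.5156, -0.1608, 0.1099]
orientation: [0.999, 0.052, -0.0, 0.001]
wrist_force: [-1.4, -5.2, 2.4]
gripper_width: 0.0006
grip_force: 2.4
```

>>> step_arm(
  xyz=[
    [0, -2, 0],
    [0, 0, 0],
  ],
  twist=[0, 0],
)

```text
time: 9.57
tcp_pos: [0.5158, -0.1589, 0.11]
orientation: [0.999, 0.052, 0.0, 0.001]
wrist_force: [-0.1, -5.4, 0.8]
gripper_width: 0.0006
grip_force: 2.6
```

>>> step_arm(
  xyz=[
    [0, -2, 0],
    [0, 0, 0],
  ],
  twist=[0, 0],
)

```text
time: 9.82
tcp_pos: [0.5159, -0.1579, 0.1101]
orientation: [0.999, 0.051, 0.001, 0.002]
wrist_force: [0.2, -6.8, 0.6]
gripper_width: 0.0009
grip_force: 3.6
```

>>> step_arm(
  xyz=[
    [0, -2, 0],
    [0, 0, 0],
  ],
  twist=[0, 0],
)

```text
time: 10.07
tcp_pos: [0.5159, -0.1577, 0.1102]
orientation: [0.999, 0.051, 0.001, 0.004]
wrist_force: [1.4, -11.0, -1.5]
gripper_width: 0.0004
grip_force: 5.3
```

>>> step_arm(
  xyz=[
    [0, -2, 0],
    [0, 0, 0],
  ],
  twist=[0, 0],
)

```text
time: 10.32
tcp_pos: [0.5158, -0.1575, 0.1103]
orientation: [0.999, 0.051, 0.002, 0.005]
wrist_force: [2.2, -13.5, -4.6]
gripper_width: 0.0005
grip_force: 7.0
```

```bash
python3 -c "
from h import *
to([])
a=vision.grab_frame('wrist'); cv2.imwrite('pics/w3.png',a[:,:,::-1])"
```

```text
t 10.32 tcp [ 0.5158 -0.1575  0.1103] tool y deg -84.2 tilt [ 0.004 -0.01  -1.   ] q7 -0.77 F [  2.2 -13.5  -4.6] w 0.0004937603131828074
```

View pics/w3.png

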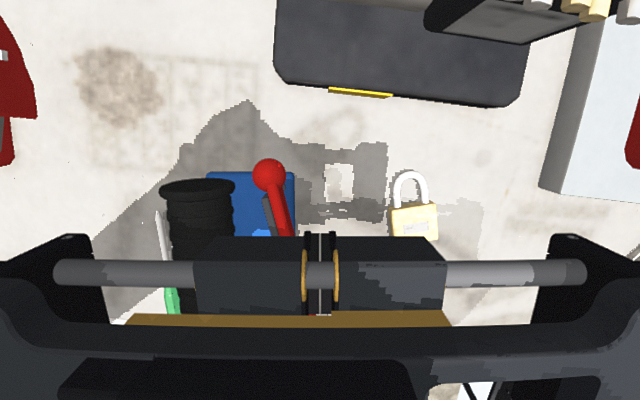

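The lever is at its stop: force rose from 7 to 13.5 N with no more motion, after about 22 mm of travel. The ball is at (269,175) with a free gap to the grip at (232,190). Next I'll hold briefly, check the ball's position and release.

```bash
python3 -c "
from h import *
b=plane('wrist',[[269,175]],.127)[0]; a=np.array([.5612,-.1624]); yaw=.083
pin=np.array([.5155,-.170])-Ro.from_euler('z',yaw).apply([.101,-.040,0])[:2]
f=lambda p:np.arctan2(*(p-pin)[::-1]); print(b,pin,f(b[:2])-f(a))"
```

```text
[ 0.55989488 -0.12837048  0.127     ] [ 0.41153151 -0.13851108] 0.2265207589182514
```

>>> step_arm(
  xyz=[
    [0, 0, 0],
    [0, 0, 0],
  ],
  twist=[0, 0],
)

```text
time: 10.62
tcp_pos: [0.5159, -0.1576, 0.1103]
orientation: [0.999, 0.051, 0.002, 0.005]
wrist_force: [1.9, -13.9, -4.4]
gripper_width: 0.0007
grip_force: 7.0
```

The measured angle is about 0.22 rad, which is the stop. Releasing until clear of the lever.

>>> step_arm(
  xyz=[
    [-1, 6, 0],
    [-1, 6, 0],
    [-1, 6, 0],
    [-1, 6, 0],
    [-1, 6, 0],
    [-1, 6, 0],
    [0, 6, 0],
    [0, 0, 0],
    [0, 0, 0],
    [0, 0, 0],
  ],
  twist=[0, 0, 0, 0, 0, 0, 0, 0, 0, 0],
)

```text
time: 11.88
tcp_pos: [0.5136, -0.1937, 0.1095]
orientation: [0.999, 0.052, -0.0, -0.0]
wrist_force: [-0.0, 0.2, 0.6]
gripper_width: 0.0005
grip_force: 0.0
```

```bash
python3 -c "
from h import *
to([])
f=vision.grab_frame('wrist'); m=red(f); m[:,:200]=0; m[:130]=0; m[235:]=0; m[:,380:]=0
r=np.argwhere(m); v0=r[:,0].min(); print(v0)
w=r[r[:,0]<v0+33]; c=w.mean(0)[::-1]; print(c)
b=plane('wrist',[c],.127)[0]; print(b,'joint0 ball .5612,-.1624')"
```

```text
t 11.88 tcp [ 0.5136 -0.1937  0.1095] tool y deg -84.0 tilt [-0.  0. -1.] q7 -0.69 F [-0.   0.2  0.6] w 0.0004907567289230528
156
[264.01019253 172.28425821]
[ 0.55887032 -0.16215879  0.127     ] joint0 ball .5612,-.1624
```

The lever is fully out, with the ball back at its first position and no force. Now the second press.

>>> step_arm(
  xyz=[
    [0, -5, 0],
    [0, -5, 0],
    [0, -3, 0],
    [1, -3, 0],
    [1, -3, 0],
    [1, -3, 0],
    [1, -3, 0],
    [1, -3, 0],
    [1, -3, 0],
    [0, 0, 0],
  ],
  twist=[0, 0, 0, 0, 0, 0, 0, 0, 0, 0],
)

```text
time: 13.18
tcp_pos: [0.5163, -0.1625, 0.1095]
orientation: [0.999, 0.052, -0.0, 0.0]
wrist_force: [-0.2, -4.8, -0.7]
gripper_width: 0.0006
grip_force: 1.9
```

>>> step_arm(
  xyz=[
    [1, -3, 0],
    [0, -3, 0],
    [0, -2, 0],
    [0, 0, 0],
  ],
  twist=[0, 0, 0, 0],
)

```text
time: 13.68
tcp_pos: [0.517, -0.1574, 0.1098]
orientation: [0.999, 0.051, 0.001, 0.003]
wrist_force: [1.5, -9.0, -4.7]
gripper_width: 0.0007
grip_force: 4.5
```

>>> step_arm(
  xyz=[
    [0, -1.5, 0],
    [0, 0, 0],
    [0, 0, 0],
    [0, 0, 0],
    [0, 0, 0],
    [0, 0, 0],
  ],
  twist=[0, 0, 0, 0, 0, 0],
)

```text
time: 14.42
tcp_pos: [0.517, -0.1573, 0.1099]
orientation: [0.999, 0.051, 0.001, 0.004]
wrist_force: [1.4, -13.3, -6.2]
gripper_width: 0.0005
grip_force: 5.7
```

```bash
python3 -c "
from h import *
to([])
f=vision.grab_frame('wrist'); m=red(f); m[:,:200]=0; m[:130]=0; m[235:]=0; m[:,380:]=0
r=np.argwhere(m); v0=r[:,0].min(); w=r[r[:,0]<v0+33]; print(plane('wrist',[w.mean(0)[::-1]],.127)[0],'stop ball .5599,-.1284')"
```

```text
t 14.43 tcp [ 0.517  -0.1573  0.1099] tool y deg -84.2 tilt [ 0.003 -0.007 -1.   ] q7 -0.77 F [  1.4 -13.3  -6.2] w 0.0005075302253297606
[ 0.55983302 -0.12847193  0.127     ] stop ball .5599,-.1284
```

The lever is at the stop again, steady at about 13 N.

```bash
python3 -c "
from plant import manip
print(manip.finish_job())"
```

```text
the job is handed in; nothing more can be done
None
```

I pressed the lever to its stop (about 0.22 rad), let it spring fully back out, then pressed it in again. It was handed in held at the stop at about 13 N, with a gap left to the grip; I don't have the judge's verdict.

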